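# Go / no-go check of a bearing bore

### The job

Check the bore of the aluminium bearing housing held in the slide fixture with the double-ended plug gauge: push the long go end (green ring) in until it stands on the bottom of the bore, draw it out, then turn the gauge end for end and press the short, fatter no-go end (red rings) squarely and centrally against the mouth with a few newtons for about a second, to confirm that it is refused. Never force the gauge, light pressure only. Then lay it back in its wooden rest, either way round, let go of it, and leave the other things on the bench as they lie.

Things in the scene. Friction and masses are not known exactly. Their poses are not given: they have to be found in the camera images.
- plug_gauge: loose double-ended steel plug gauge, about 0.25 kg, 140 mm long, lying level in its rest. Origin on its axis, mid-handle; x axis along it towards the go end (roll about x does not matter). Black round knurled handle, 18 mm in diameter, from -42 to +42 mm along x: grip its middle from above, fingers closing across the axis
- go_tip (a point): centre of the go plug's end face, at x = +80 mm of the gauge (its axes). The go plug is 24.8 mm in diameter, from +42 to +80 mm, its nose narrowing over the last 2.5 mm to 19.8 mm; a green ring beside it on the handle
- nogo_tip (a point): centre of the no-go plug's end face, at x = -60 mm of the gauge (its axes). The no-go plug is 29 mm in diameter, from -42 to -60 mm, flat ended; a red ring round it and another beside it on the handle
- housing: fixed aluminium bearing housing, foot 50 x 99 mm, above it a round boss 62 mm in diameter, 50 mm long, with a level blind bore. Origin mid-underside, 22 mm over the worktop; x axis level, along the bore and INTO it (mouth on the -x face, roughly facing the robot), z up; top 75 mm above origin. The jaws at its sides, 59 mm high, jut 22 mm past the mouth, 45 mm and more from the bore axis
- bore_mouth (a point): centre of the bore's mouth in the housing's -x face, 66 mm over the worktop (axes as housing). Bore 26 mm in diameter, 32 mm deep, flat bottom, closed behind: the go plug fully in leaves 6 mm of itself outside; the no-go plug cannot enter. Below and before it lies the fixture's base plate, 10 mm thick, reaching 80 mm out
- rest: fixed wooden rest of the gauge: base 104 x 62 x 12 mm with two V-notched saddles (45 degree cheeks, rising to 4 mm above the gauge's axis), each 10 mm thick, centred at x = -30 and +30 mm, so 50 mm clear between them for the fingers. Origin mid-underside on the worktop, z up; the gauge lies along its x axis
- rest_seat (a point): where the gauge's origin belongs: 48 mm over the worktop, midway between the saddles (axes as rest). The plugs leave about 7 mm of play along x either way; the gauge lies equally well either way round
- caliper: vernier caliper 76 x 202 x 13 mm lying flat behind the rest; bystander. Origin at the middle of its underside
- stud_black: black screw standing on its head, 24 x 24 x 71 mm; bystander. Origin at the middle of its underside
- knurled_knob: black knurled knob 34 x 34 x 22 mm; bystander. Origin at the middle of its underside

How it is judged:
By the outcome, as a careful person would: the job done as asked, in the order asked, and still so for the second after the job is handed in, with the robot touching nothing.
It also fails if it takes over 72 s, if anything falls off the work surface, if the arm or the gripper's body presses on something with over 40 N, if the wrist force passes 120 N, or if a joint passes its speed limit or range.

### The arm

A 6-joint arm with a two-finger parallel gripper is mounted at the origin on a cart in front of the work surface, level with it; the furniture and walls round the work are solid. World frame = base frame: x ahead of the robot, y to its left, z up, the work surface at z = 0. Lengths are in mm, angles in rad, forces in N, time in s.
With the tool pointing down it reaches from about 350 to 775 mm from the base axis. Payload 7.3 kg.
Tool frame: the origin (TCP) lies at the very end of the fingers, on their centre line; the grasp point (between the pads) lies 19 mm behind it; z points along the fingers, y is the line along which they close (so a half turn about z gives the same grasp; the last joint's range is limited). The gripper opens to 92 mm and grips with 3 to 60 N. Pads are 19 mm wide; open, the fingers measure 130 mm over their backs; the gripper's body (75 mm by 190 mm) begins 47 mm behind the grasp point.
Start: joints at [1.188, 0.342, 1.524, -0, 1.275, -0.146], TCP at [123.145, 510.373, 226.741] pointing down, gripper open.
Joint ranges: [-2.53, 2.53], [-0.77, 2.02], [0.04, 2.7], [-1, 4.14], [0.28, 2.66], [-3.11, 3.11]. Speed limits (rad/s): [2.57, 2.57, 3.14, 3.14, 3.14, 3.14].

### API

Orientations are given as [roll, pitch, yaw] about the fixed x, y, z axes, in that order (R = Rz(yaw) Ry(pitch) Rx(roll)).
In Python, from plant import bot gives the robot as it stands.
- The arm moves only by the tool apply_moves, never from a script. Its argument "motion" is text: rows parted by semicolons, each of 4 numbers parted by spaces: the shift along the tool's x, y, z in m, then the turn about the tool's z in degrees. A call has 1 to 8 rows; each row shifts and turns the commanded pose from where the row before left it, along the tool's axes as they then stand; what a row does not reach is not made up. A row lasts 1/8 s, in which the tool goes at most 62.5 mm and 10.7 degrees, less where a joint would pass 70% of its speed; a pose out of reach is approached as far as the arm can. A call with a gripper value outside its range is refused whole. "fingers" is the opening, from -1 (shut) to 1 (fully open), set as the call begins (left out, the last holds). The fingers move at their own pace and stop on an object; the grip force is fixed at half the most. Time passes only in rows, so rows that do not move let the fingers close. It gives the time, the measured TCP pose, the force, the opening and the grip force at its end, in the units of the state.
- bot.get_obs(): the state, without advancing time (a new reading comes with each control period).
- bot.capture(name): name is "side" or "top"; returns a dict with "img" (384x512x3 uint8, blue, green, red), "range_z" (384x512 float32, mm along the optical axis (not along the pixel's ray), 0 where there is no reading), "fx", "fy", "cx", "cy" (pixels), "world_from_camera" (4x4, takes a point from camera to world coordinates). Camera axes: x right, y down, z forward; pixel columns grow to the right and rows downward; lengths in mm; the calibration is good to about 2 mm. A picture is of the moment at which its call begins.
- bot.close_job(): hands the job in; it is judged then, once.
Trained networks look in a picture, given as the dict that the camera call returned (one of the last four; its "shot" number tells which), for a name from the list of things; names that differ only in an ending like _2 or _b are one class to them, and where a whole thing is asked for, a point or a joint stands for the part that bears it (a point fixed in the world has none). Each returns a list of dicts, best first, with "p" (0 to 1); they miss things now and then, are a little off and sometimes report something else, mostly with a low value. They report only what shows in the picture. A call takes as long as a camera call.
- bot.cut_out(picture, thing): "pixels" (384x512 bool, what is visible of it) and "point" ([column, row] in pixels, amid what is visible of it).
The state is a dict: "time": time; "joint_positions": joint angles; "dq": joint speeds; "tau": joint torques, N m; "tool_pos": TCP position; "tcp_rot": TCP orientation; "contact_force": force on the tool from outside, world axes, zero at the start; "moment": the same for the moment, N m; "grip_width": finger opening in mm; "finger_force": force on a finger pad.
Only numpy, scipy, OpenCV 4.12 (cv2) and the standard library are available. Lean on these libraries where they do the work, as an engineer would, in place of code of your own. Each camera call takes 0.05 s, during which the arm holds its last target. There are 200 camera calls.

## Working session

There is one attempt and no reset: what is moved stays moved. The work goes in short steps, Python scripts to look and compute and a tool call to move; the robot and the scene stay as the last step left them, time stands still between calls to the robot, and variables do not carry over. Pictures are saved under pics/ and viewed, at most 10 in all, crops included, and the job is handed in when it is done.

Besides the shell and the picture viewer there is one more tool, called after "Call:" in YAML: its name, and indented under it one key for each argument. apply_moves: Moves the arm, as the interface text tells. Its arguments: {"type":"object","properties":{"motion":{"type":"string"},"fingers":{"type":"number"}},"required":["motion"]}

```bash
mkdir -p pics; ls
cat > h.py <<'E'
import numpy as np, cv2
from plant import bot
def pts(c,mask):
    v,u=np.nonzero(mask&(c["range_z"]>0)); z=c["range_z"][v,u]
    P=np.c_[(u-c["cx"])/c["fx"]*z,(v-c["cy"])/c["fy"]*z,z,np.ones(len(z))]
    return (P@np.array(c["world_from_camera"]).T)[:,:3]
E
python3 - <<'E'
from h import *
np.set_printoptions(precision=1,suppress=True)
o=bot.get_obs();print(o)
ims=[]
for n in("top","side"):
    c=bot.capture(n);im=c["img"].copy();print(n,c["fx"],np.array(c["world_from_camera"]).round(2).tolist())
    for t in("plug_gauge","housing","rest","caliper","stud_black","knurled_knob"):
        for d in bot.cut_out(c,t)[:2]:
            P=pts(c,d["pixels"]); 
            if len(P)<10: print(t,d["p"],"few");continue
            print(t,round(d["p"],2),d["point"],d["pixels"].sum(),"med",np.median(P,0),"lo",np.percentile(P,2,0),"hi",np.percentile(P,98,0))
    np.savez(n,img=c["img"],r=c["range_z"]);cv2.imwrite(f"pics/{n}.png",im)
E
```

```text
pics
{'time': 0.0, 'joint_positions': array([ 1.2,  0.3,  1.5, -0. ,  1.3, -0.1]), 'dq': array([ 0., -0., -0.,  0.,  0.,  0.]), 'tau': array([ -0. , -43.1, -24.4,   0.1,   0.1,  -0. ]), 'tool_pos': array([123., 510., 226.]), 'tcp_rot': array([-3.1, -0. ,  2.9]), 'contact_force': array([-0.1, -0.5,  0.8]), 'moment': array([ 0.,  0., -0.]), 'finger_force': 0.0, 'grip_width': 91.33174457593545}
top 437.7589415957431 [[-0.02, -0.98, 0.18, 366.49], [-1.0, 0.02, -0.01, -190.54], [0.01, -0.18, -0.98, 1072.37], [0.0, 0.0, 0.0, 1.0]]
plug_gauge 0.77 [302.4, 208.1] 536 med [ 511.4 -307.9   56.2] lo [ 470.9 -368.    14.9] hi [ 547.8 -251.9   63.2]
housing 0.86 [175.1, 155.9] 970 med [651.6 -13.6  83.2] lo [630.5 -50.4  30.8] hi [683.2  39.2  99.5]
rest 0.85 [303.2, 214.2] 778 med [ 503.7 -315.6   13.1] lo [ 463.5 -365.9    0. ] hi [ 550.6 -266.    52.2]
caliper 0.6 [300.4, 173.8] 814 med [ 601.6 -304.1    4.7] lo [ 575.8 -440.5   -1.1] hi [ 632.  -252.2   10.9]
knurled_knob 0.6 [304.4, 207.6] 478 med [ 509.7 -310.3   56.5] lo [ 472.4 -366.1   48.5] hi [ 545.6 -252.1   63. ]
knurled_knob 0.57 [3
[... 197 characters left out ...]
.66, 659.06], [0.0, 0.0, 0.0, 1.0]]
plug_gauge 0.65 [249.3, 238.1] 636 med [ 502.5 -328.6   53.9] lo [ 469.3 -374.4   37.5] hi [ 546.7 -256.1   60.7]
housing 0.65 [255.4, 130.0] 603 med [651.  -28.5  76.5] lo [632.1 -41.1  34. ] hi [679.5  23.   95.8]
rest 0.68 [257.3, 251.4] 938 med [ 505.6 -333.5   10.9] lo [ 462.2 -372.5    1.8] hi [ 551.9 -272.6   49. ]
caliper 0.85 [299.1, 234.8] 953 med [ 601.3 -322.     2.5] lo [ 575.4 -444.5   -2. ] hi [ 632.3 -252.1    7.1]
stud_black 0.85 [360.2, 258.6] 312 med [ 669.5 -447.2   31.8] lo [ 662.2 -454.6    0.2] hi [ 683.  -434.7   70.7]
knurled_knob 0.56 [350.6, 277.9] 248 med [ 636.6 -469.7   12.8] lo [ 625.1 -480.5    1. ] hi [ 653.3 -451.8   22.6]
```

Run:
```python
import cv2,numpy as np
a=cv2.imread("pics/top.png");b=cv2.imread("pics/side.png")
A=cv2.resize(a[100:250,120:390],(800,444),interpolation=3)
cv2.imwrite("pics/topc.png",A)
cv2.imwrite("pics/sidec.png",cv2.resize(b[70:320,180:430],(600,600),interpolation=3))
```

```text
(no output)
```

View pics/topc.png

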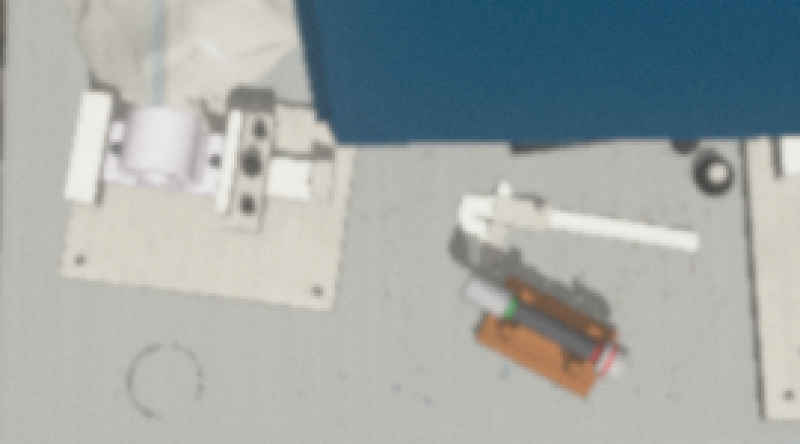

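View pics/sidec.png

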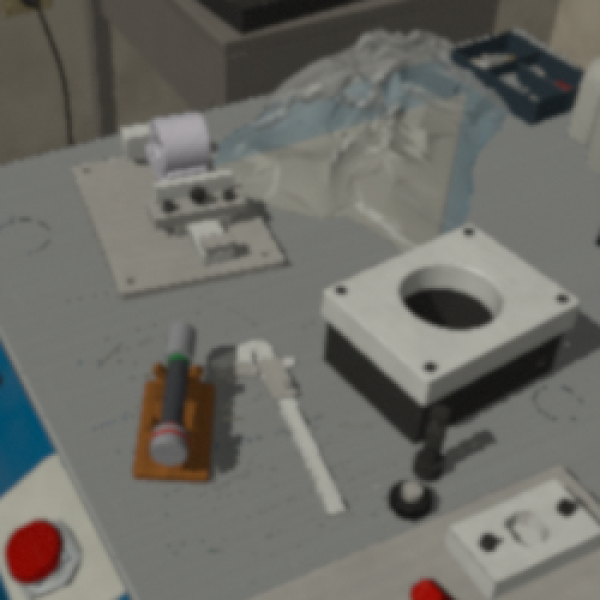

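Run:
```python
from h import *
from scipy.optimize import least_squares
np.set_printoptions(precision=2,suppress=True)
cs={n:bot.capture(n) for n in("top","side")}
c=cs["top"]
m=np.zeros((384,512),bool);m[100:140,230:390]=1
P=pts(c,m&(c["img"][:,:,0]>c["img"][:,:,2].astype(int)+50));print("blue",np.percentile(P,[1,50,99],axis=0))
def cyl(P,r,a0,c0):
    # axis: point (a,b) yaw, height z ; level
    def f(q):
        n=np.array([-np.sin(q[0]),np.cos(q[0])]);return np.hypot((P[:,:2]@n)-q[1],P[:,2]-q[2])-r
    n=np.array([-np.sin(a0),np.cos(a0)])
    s=least_squares(f,[a0,n@c0[:2],c0[2]],loss="soft_l1",f_scale=1);return s.x,np.median(abs(f(s.x)))
H=[];G=[]
for n,c in cs.items():
    d=bot.cut_out(c,"housing")[0];P=pts(c,d["pixels"])
    P=P[P[:,2]>72];print(n,"boss",len(P),cyl(P,31,-.12,[655,-5,66]));
    q,_=cyl(P,31,-.12,[655,-5,66]);x=P[:,:2]@[np.cos(q[0]),np.sin(q[0])];print("x along",np.percentile(x,[0,1,3,5,50,97,100]))
    d=bot.cut_out(c,"plug_gauge")[0];P=pts(c,d["pixels"]);P=P[(P[:,2]>44)]
    # axial direction
    q=cv2.fitLine(P[:,:2].astype(np.float32),cv2.DIST_HUBER,0,.01,.01).ravel();a=np.arctan2(q[1],q[0]);a+=np.pi*(a<0)
    u=np.array([np.cos(a),np.sin(a)]);x=P[:,:2]@u;print("gauge yaw",a,"x range",np.percentile(x,[0,1,2,98,99,100]))
    mid=np.median(x);h=P[abs(x-(x.min()+x.max())/2+10)<38]
    # handle ~ 18 dia
    print("handle",len(h),cyl(h,9,a,[508,-310,48]),"perp med",np.median(h@np.array([-u[1],u[0],0])))
    # colours
    im=c["img"].astype(int);mm=d["pixels"]
    g=mm&(im[:,:,1]>im[:,:,2]+30)&(im[:,:,1]>im[:,:,0]+20);r=mm&(im[:,:,2]>im[:,:,1]+60)
    for k,w in(("green",g),("red",r)):
        Q=pts(c,w);print(k,len(Q),np.median(Q,0) if len(Q) else "", np.median(Q[:,:2]@u) if len(Q) else "")
    print("housing pts <40 z etc");
```

```text
blue [[ 515.98 -339.76  587.21]
 [ 516.87 -250.54  653.48]
 [ 518.07 -172.    703.8 ]]
top boss 576 (array([-0.15, 90.55, 66.34]), np.float64(0.9546265552538031))
x along [625.97 627.44 627.76 627.99 650.59 675.85 678.3 ]Traceback (most recent call last):
  File "<stdin>", line 19, in <module>
IndexError: list index out of range
```

```bash
cat >> h.py <<'E'
from scipy.optimize import least_squares
np.set_printoptions(precision=2,suppress=True)
def cyl(P,r,a0,c0):
    def f(q):
        n=np.array([-np.sin(q[0]),np.cos(q[0])]);return np.hypot((P[:,:2]@n)-q[1],P[:,2]-q[2])-r
    n=np.array([-np.sin(a0),np.cos(a0)])
    s=least_squares(f,[a0,n@np.array(c0)[:2],c0[2]],loss="soft_l1",f_scale=1);return s.x,np.median(abs(f(s.x)))
def find(cam,t,tries=4):
    for _ in range(tries):
        c=bot.capture(cam);d=bot.cut_out(c,t)
        if d and d[0]["p"]>.4:return c,d[0]
    return c,None
def gauge(cam):
    c,d=find(cam,"plug_gauge")
    if d is None: print("no gauge");return
    P=pts(c,d["pixels"]);P=P[P[:,2]>np.median(P[:,2])-10]
    q=cv2.fitLine(P[:,:2].astype(np.float32),cv2.DIST_HUBER,0,.01,.01).ravel();a=np.arctan2(q[1],q[0])
    im=c["img"].astype(int);mm=cv2.dilate(d["pixels"].astype(np.uint8),np.ones((3,3)))>0
    g=pts(c,mm&(im[:,:,1]>im[:,:,2]+30)&(im[:,:,1]>im[:,:,0]+20));r=pts(c,mm&(im[:,:,2]>im[:,:,1]+60)&(abs(im[:,:,0]-im[:,:,1])<30))
    if len(g) and len(r):
        if (np.median(g,0)-np.median(r,0))[:2]@[np.cos(a),np.sin(a)]<0:a+=np.pi
    u=np.array([np.cos(a),np.sin(a)]);n=np.array([-u[1],u[0]])
    x=P[:,:2]@u;print(cam,"yaw",a,"ends",np.percentile(x,[0,2,98,100]),"n",np.median(P[:,:2]@n))
    for k,Q in(("green",g),("red",r)):
        if len(Q):print(k,len(Q),"x",np.median(Q[:,:2]@u))
    x0=np.percentile(x,98)-79
    h=P[abs(x-x0)<38];q,e=cyl(h,9,a,[*(np.median(h,0)[:2]),np.median(h[:,2])-7])
    print("handle fit",q,e,"origin",x0*u+q[1]*n, "z",q[2])
E
python3 - <<'E'
from h import *
for n in("top","side"):
    gauge(n)
    c,d=find(n,"housing")
    if d:
        P=pts(c,d["pixels"]);P=P[P[:,2]>72];q,e=cyl(P,31,-.12,[655,-5,66]);x=P[:,:2]@[np.cos(q[0]),np.sin(q[0])]
        print("boss",q,e,np.percentile(x,[1,5,95,99]))
    c,d=find(n,"rest")
    if d:
        P=pts(c,d["pixels"]);B=P[abs(P[:,2]-12)<3];print("rest base",len(B),cv2.minAreaRect(B[:,:2].astype(np.float32)))
c=bot.capture("top");im=c["img"].astype(int)
m=(im[:,:,0]>im[:,:,2]+40);m[200:]=0;P=pts(c,m);print("blue",np.percentile(P,[0,1,50,99,100],axis=0))
# base plate top near z=10
P=pts(c,np.ones_like(m));B=P[(abs(P[:,2]-10)<2.5)&(P[:,0]>540)&(P[:,0]<640)&(abs(P[:,1])<100)]
print("plate",len(B),cv2.minAreaRect(B[:,:2].astype(np.float32)),np.median(B[:,2]))
J=P[(P[:,0]>560)&(P[:,0]<720)&(abs(P[:,1])<150)&(P[:,2]>40)]
for y in range(-150,150,15):
    k=J[(J[:,1]>=y)&(J[:,1]<y+15)]
    if len(k):print(y,len(k),k.min(0),k.max(0))
E
```

```text
top yaw 1.0591537 ends [-88.   -85.52  46.43  49.53] n -595.857561559044
green 11 x 8.556486820422785
red 7 x -67.6604413748199
handle fit [   1.05 -598.08   48.15] 1.0106412875965578 origin [ 505.54 -321.22] z 48.14516535026679
boss [-0.16 98.12 66.18] 1.003111280311991 [626.43 627.16 671.68 674.82]
rest base 494 ((507.08294677734375, -317.2897644042969), (103.17813873291016, 61.99687957763672), 60.077430725097656)
side yaw 1.0421848 ends [-80.96 -79.39  55.03  59.99] n -599.6405125656074
green 12 x 19.016051800701796
handle fit [   1.05 -598.66   45.99] 0.5406981097792549 origin [ 504.87 -322.62] z 45.98883125651814
boss [-0.13 77.97 63.67] 0.9487786683704282 [630.13 630.8  677.15 679.29]
rest base 544 ((507.762939453125, -318.0896301269531), (105.64274597167969, 61.16021728515625), 59.79286193847656)
blue [[ 514.66 -509.68  554.38]
 [ 515.6  -462.74  565.26]
 [ 517.17 -277.69  758.69]
 [ 522.49 -166.05  846.13]
 [ 525.54 -162.73  849.32]]
plate 1646 ((592.7483520507812, -10.846694946289062), (186.77854919433594, 89.1866683959961), 84.472412109375) 10.390018550556874
-105 12 [654.24 -96.22  40.07] [691.78 -91.04  43.87]
-90 133 [596.76 -89.48  40.02] [694.78 -75.69  61.9 ]
-75 198 [597.31 -75.    40.03] [694.98 -60.1   65.47]
-60 137 [600.37 -59.86  40.06] [674.98 -45.12  64.24]
-45 187 [627.73 -44.92  40.03] [679.47 -30.1   94.67]
-30 182 [629.71 -29.99  40.38] [681.48 -15.22  99.65]
-15 163 [632.54 -14.31  43.1 ] [683.61  -0.03 101.9 ]
0 154 [634.98   0.02  40.25] [686.96  14.92  99.02]
15 54 [637.38  15.02  41.45] [686.92  29.81  91.51]
30 159 [639.51  30.03  40.02] [709.67  44.99  57.12]
45 232 [621.24  45.12  41.91] [711.96  59.56  57.95]
60 91 [621.67  60.01  42.63] [699.45  70.22  57.78]
```

```bash
cat >> h.py <<'E'
def plan(*way,p=None,yaw=None):
    """way: (x,y,z,yaw,rows) in mm/rad -> rows text for tool-down pose"""
    o=bot.get_obs();p=np.array(o["tool_pos"] if p is None else p,float);yaw=o["tcp_rot"][2] if yaw is None else yaw;rows=[]
    for x,y,z,a,n in way:
        dp=(np.array([x,y,z])-p)/n;da=(a-yaw)/n
        for _ in range(n):
            c,s=np.cos(yaw),np.sin(yaw)
            rows.append("%.4f %.4f %.4f %.2f"%((dp[0]*c+dp[1]*s)/1e3,(dp[0]*s-dp[1]*c)/1e3,-dp[2]/1e3,-np.degrees(da)));yaw+=da;p=p+dp
    for i in range(0,len(rows),8):print("; ".join(rows[i:i+8]))
E
python3 - <<'E'
from h import *
print(bot.get_obs()["tcp_rot"])
plan((400,150,200,1.95,9),(480,-280,170,1.047,9),(506,-320,130,1.047,3))
E
```

```text
[3.14 0.   2.9 ]
-0.0393 -0.0317 0.0030 6.08; -0.0424 -0.0274 0.0030 6.08; -0.0451 -0.0227 0.0030 6.08; -0.0472 -0.0178 0.0030 6.08; -0.0489 -0.0127 0.0030 6.08; -0.0499 -0.0075 0.0030 6.08; -0.0504 -0.0021 0.0030 6.08; -0.0504 0.0032 0.0030 6.08
-0.0498 0.0085 0.0030 6.08; -0.0477 -0.0094 0.0033 5.75; -0.0484 -0.0046 0.0033 5.75; -0.0486 0.0003 0.0033 5.75; -0.0483 0.0051 0.0033 5.75; -0.0476 0.0099 0.0033 5.75; -0.0463 0.0147 0.0033 5.75; -0.0446 0.0192 0.0033 5.75
-0.0425 0.0236 0.0033 5.75; -0.0399 0.0277 0.0033 5.75; -0.0072 0.0142 0.0133 -0.00; -0.0072 0.0142 0.0133 -0.00; -0.0072 0.0142 0.0133 -0.00
```

Call:
apply_moves:
  motion: "-0.039 -0.032 0.003 6; -0.042 -0.027 0.003 6; -0.045 -0.023 0.003 6; -0.047 -0.018 0.003 6; -0.049 -0.013 0.003 6; -0.050 -0.0075 0.003 6; -0.050 -0.002 0.003 6; -0.050 0.003 0.003 6"
  fingers: 1

```text
time: 2.55
tool_pos: [370.0, 190.2, 202.9]
tcp_rot: [3.141, 0.0, 2.064]
contact_force: [-0.1, 0.4, 0.7]
grip_width: 92.3
finger_force: 0.0
```

Call:
apply_moves:
  motion: "-0.050 0.0085 0.003 6; -0.048 -0.009 0.003 6; -0.048 -0.005 0.003 6; -0.049 0 0.003 6; -0.048 0.005 0.003 6; -0.048 0.010 0.003 6; -0.046 0.015 0.003 6; -0.045 0.019 0.003 6"

```text
time: 3.55
tool_pos: [462.2, -185.0, 178.7]
tcp_rot: [3.141, -0.0, 1.226]
contact_force: [0.7, 0.0, -0.1]
grip_width: 91.8
finger_force: 0.0
```

Run:
```python
from h import *
plan((506,-320,110,1.047,4))
c,d=find("side","housing")
P=pts(c,d["pixels"]);P=P[P[:,2]>72];q,e=cyl(P,31,-.12,[655,-5,66]);x=P[:,:2]@[np.cos(q[0]),np.sin(q[0])]
print("boss",q,e,np.percentile(x,[1,5,95,99]))
```

```text
-0.0281 0.0217 0.0172 2.56; -0.0271 0.0229 0.0172 2.56; -0.0260 0.0241 0.0172 2.56; -0.0249 0.0253 0.0172 2.56
boss [-0.16 97.33 64.13] 1.1754575045881595 [628.08 629.25 674.03 676.36]
```

Call:
apply_moves:
  motion: "-0.028 0.0217 0.017 2.56; -0.027 0.023 0.017 2.56; -0.026 0.024 0.017 2.56; -0.025 0.0253 0.017 2.56; 0 0 0 0; 0 0 0 0"

```text
time: 4.4
tool_pos: [506.1, -317.0, 110.8]
tcp_rot: [-3.141, -0.001, 1.052]
contact_force: [0.5, 0.5, -0.1]
grip_width: 92.0
finger_force: 0.0
```

Run:
```python
from h import *
gauge("side");gauge("top")
print(bot.get_obs()["tool_pos"],bot.get_obs()["tcp_rot"])
plan((506,-320,29,1.047,6))
c=bot.capture("side");cv2.imwrite("pics/s2.png",cv2.resize(c["img"][130:290,170:330],(600,600),interpolation=3))
```

```text
side yaw 1.0412256 ends [-80.2  -79.5   56.48  60.7 ] n -599.5913702192939
red 2 x -67.23207565974622
handle fit [   1.05 -598.74   45.77] 0.5262998127951839 origin [ 505.35 -321.9 ] z 45.76930762434687
top yaw -1.0819099 ends [278.44 285.38 346.53 351.63] n 574.3827508662569
handle fit [ -2.57 340.57  86.48] 2.38486474815293 origin [426.32 -76.25] z 86.4836931426152
[ 506.46 -317.27  111.53] [ 3.14 -0.    1.05]
-0.0004 0.0002 0.0138 0.05; -0.0004 0.0002 0.0138 0.05; -0.0004 0.0002 0.0138 0.05; -0.0004 0.0002 0.0138 0.05; -0.0004 0.0002 0.0138 0.05; -0.0004 0.0002 0.0138 0.05
```

View pics/s2.png

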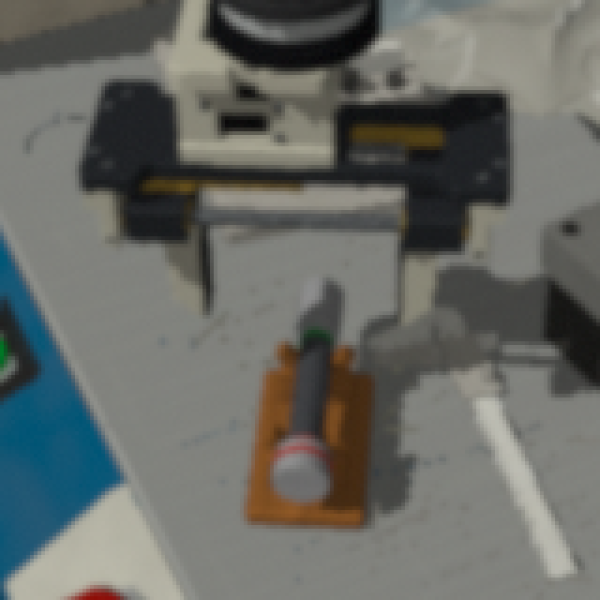

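The gripper straddles the gauge (green ring at 317,340 in the crop, red rings at 303,450) symmetrically, with the caliper clear to the right. Next I descend and grip.

Call:
apply_moves:
  motion: "-0.0005 0 0.014 0; -0.0005 0 0.014 0; -0.0005 0 0.014 0; -0.0005 0 0.014 0; -0.0005 0 0.014 0; 0 0 0.0125 0; 0 0 0 0"

```text
time: 5.52
tool_pos: [504.4, -319.8, 26.9]
tcp_rot: [-3.139, -0.0, 1.051]
contact_force: [0.1, 0.7, 0.9]
grip_width: 92.1
finger_force: 0.0
```

Call:
apply_moves:
  motion: "0 0 0 0; 0 0 0 0; 0 0 0 0; 0 0 0 0; 0 0 0 0; 0 0 0 0; 0 0 0 0; 0 0 0 0"
  fingers: -1

```text
time: 6.52
tool_pos: [506.2, -321.1, 28.7]
tcp_rot: [3.138, 0.0, 1.05]
contact_force: [7.4, -2.2, -0.0]
grip_width: 16.8
finger_force: 6.2
```

Call:
apply_moves:
  motion: "0 0 0 0; 0 0 0 0; 0 0 0 0"

```text
time: 6.9
tool_pos: [506.2, -321.1, 28.7]
tcp_rot: [3.138, 0.0, 1.05]
contact_force: [5.8, -2.6, -0.2]
grip_width: 15.9
finger_force: 30.0
```

Call:
apply_moves:
  motion: "0 0 -0.008 0; 0 0 -0.02 0; 0 0 -0.03 0; 0 0 -0.03 0; 0 0 0 0; 0 0 0 0"

```text
time: 7.65
tool_pos: [504.0, -319.6, 114.8]
tcp_rot: [-3.139, -0.0, 1.051]
contact_force: [-0.5, 0.7, -1.9]
grip_width: 15.6
finger_force: 30.0
```

Run:
```python
from h import *
gauge("side")
o=bot.get_obs();print(o["tool_pos"],o["tcp_rot"],o["contact_force"],o["grip_width"])
M=np.array([634,-3.5]);a=-.145;u=np.array([np.cos(a),np.sin(a)])
plan((*(M-130*u),112,a,11),p=o["tool_pos"])
c=bot.capture("side");cv2.imwrite("pics/s3.png",cv2.resize(c["img"][130:290,170:330],(600,600),interpolation=3))
```

```text
side yaw 1.0875604 ends [-107.53 -106.68   -0.64    4.66] n -593.7704225716086
handle fit [   1.01 -598.58  136.35] 2.6762426907992642 origin [ 493.04 -348.65] z 136.3458953668894
[ 504.02 -319.53  114.37] [-3.14 -0.    1.05] [-1.26 -0.64 -2.82] 15.821448867682875
0.0265 -0.0150 0.0002 6.23; 0.0247 -0.0178 0.0002 6.23; 0.0226 -0.0204 0.0002 6.23; 0.0203 -0.0227 0.0002 6.23; 0.0177 -0.0248 0.0002 6.23; 0.0149 -0.0265 0.0002 6.23; 0.0119 -0.0280 0.0002 6.23; 0.0088 -0.0291 0.0002 6.23
0.0056 -0.0299 0.0002 6.23; 0.0023 -0.0303 0.0002 6.23; -0.0010 -0.0304 0.0002 6.23
```

View pics/s3.png

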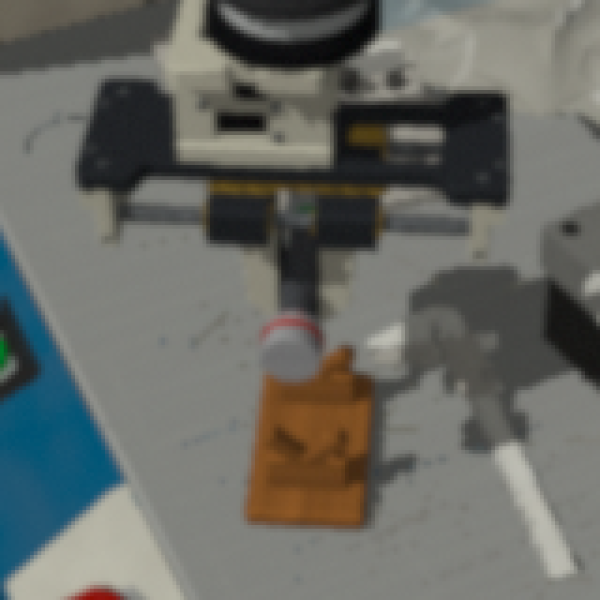

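Call:
apply_moves:
  motion: "0.0265 -0.015 0 6.2; 0.025 -0.018 0 6.2; 0.0225 -0.020 0 6.2; 0.020 -0.023 0 6.2; 0.018 -0.025 0 6.2; 0.015 -0.0265 0 6.2; 0.012 -0.028 0 6.2; 0.009 -0.029 0 6.2"

```text
time: 8.8
tool_pos: [505.4, -75.2, 115.3]
tcp_rot: [-3.141, 0.001, 0.181]
contact_force: [0.7, 0.5, -2.4]
grip_width: 15.8
finger_force: 30.0
```

Call:
apply_moves:
  motion: "0.0055 -0.030 0 6.2; 0.002 -0.030 0 6.2; -0.001 -0.0305 0 6.2; 0 0 0.02 0; 0 0 0.02 0; 0 0 0.02 0; 0 0 0 0; 0 0 0 0"

```text
time: 9.8
tool_pos: [505.7, 14.7, 56.4]
tcp_rot: [-3.141, -0.0, -0.14]
contact_force: [-0.4, -0.1, -2.3]
grip_width: 15.6
finger_force: 30.0
```

Run:
```python
from h import *
for _ in range(3):
    o=bot.get_obs();print(o["tool_pos"],o["tcp_rot"],o["contact_force"],o["grip_width"]);
    c=bot.capture("side")
ims=[]
for n in("side","top"):
    c=bot.capture(n)
    d=bot.cut_out(c,"plug_gauge")
    for k in d[:2]:
        P=pts(c,k["pixels"]);print(n,k["p"],k["point"],len(P),np.median(P,0),np.percentile(P,[2,98],axis=0))
    y,x=(75,195) if n=="side" else (110,130)
    ims.append(cv2.resize(c["img"][y:y+110,x:x+130],(800,600) if 0 else (708,600),interpolation=3))
    cv2.imwrite(f"pics/m_{n}.png",ims[-1])
```

```text
[505.71  14.69  56.43] [-3.14 -0.   -0.14] [-0.41 -0.06 -2.34] 15.590518840245812
[506.01  14.66  56.79] [-3.14 -0.   -0.14] [ 0.23  0.71 -2.22] 15.689177620659647
[506.07  14.62  56.92] [-3.14 -0.   -0.14] [ 0.44  0.55 -2.52] 15.511329005926331
side 0.78 [212.1, 135.7] 209 [557.46   4.1   80.82] [[449.8   -9.09  67.5 ]
 [585.48  21.38  88.91]]
```

View pics/m_side.png

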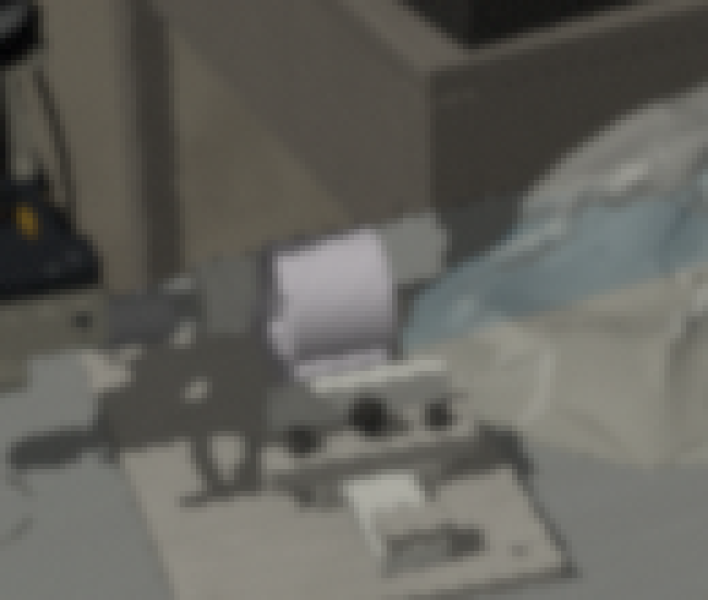

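View pics/m_top.png

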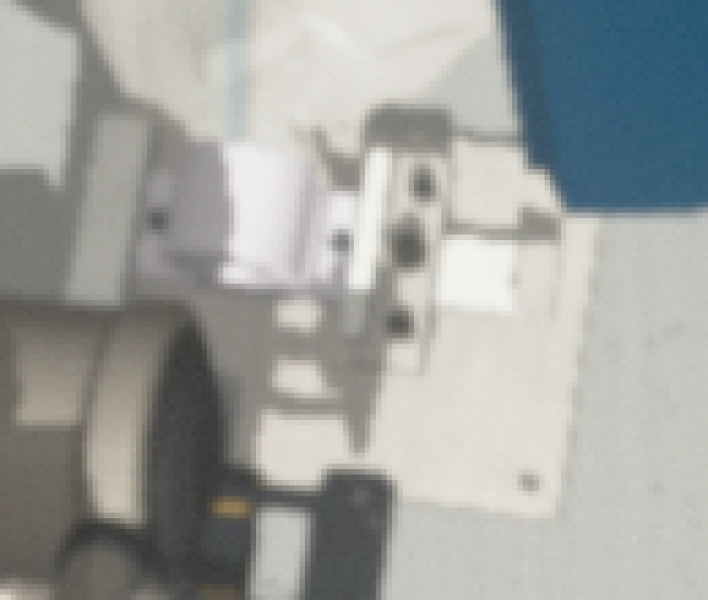

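Run:
```python
from h import *
PH=[];G=[]
for i in range(4):
    c=bot.capture("side")
    for d in bot.cut_out(c,"plug_gauge")[:1]:
        P=pts(c,d["pixels"]);G.append(P)
    for d in bot.cut_out(c,"housing")[:1]:
        P=pts(c,d["pixels"]);P=P[P[:,2]>68];q,e=cyl(P,31,-.14,[655,-5,66]);print(q,e,len(P),"y@634",(q[1]+np.sin(q[0])*634)/np.cos(q[0]));PH.append(P)
P=np.vstack(PH)
for zmin in(70,75,80):
    Q=P[P[:,2]>zmin];q,e=cyl(Q,31,-.14,[655,-5,66]);print("all",zmin,q,e,"y@634",(q[1]+np.sin(q[0])*634)/np.cos(q[0]))
# top surface edge: front face line
import collections
F=[]
for y in np.arange(-28,24,4):
    k=P[(P[:,1]>=y)&(P[:,1]<y+4)&(P[:,2]>75)]
    if len(k)>20:F.append((y+2,np.percentile(k[:,0],4)))
F=np.array(F);print(F);print(np.polyfit(F[:,0],F[:,1],1))
G=np.vstack(G);K=G[(G[:,0]>548)&(G[:,0]<590)];print(len(G),len(K),np.percentile(G[:,0],[2,50,98]))
q,e=cyl(K,12.4,-.14,[560,5,76]);print("go plug",q,e,"y@560",(q[1]+np.sin(q[0])*560)/np.cos(q[0]))
u=[np.cos(-.14),np.sin(-.14)];print("tip u",np.percentile(K[:,:2]@u,[95,98,100]))
o=bot.get_obs();p=o["tool_pos"];print(p,o["tcp_rot"],"tcp u",p[:2]@u,"n",p[:2]@[-u[1],u[0]])
```

```text
[-0.16 97.6  63.67] 1.3415425827919734 389 y@634 -3.041211808460515
[-0.15 92.44 63.85] 1.143451428705081 384 y@634 -3.3740244057061806
[ -0.17 103.84  63.68] 1.0985661874154857 380 y@634 -3.083495450898074
[ -0.16 100.67  63.76] 1.0696676713790723 354 y@634 -3.110805668428525
all 70 [-0.16 98.32 63.72] 1.163477060953113 y@634 -3.251390329886622
all 75 [-0.16 97.67 63.77] 1.1204678737367573 y@634 -3.3245610567560955
all 80 [-0.16 96.09 63.82] 1.0715279945212899 y@634 -3.5325165824618536
[[-26.   632.07]
 [-22.   633.94]
 [-18.   633.53]
 [-14.   634.33]
 [-10.   635.93]
 [ -6.   635.05]
 [ -2.   636.87]
 [  2.   636.31]]
[  0.15 636.56]
1399 388 [449.88 582.73 678.62]
go plug [-0.13 77.01 72.8 ] 0.9598237638492959 y@560 6.286369129671954
tip u [579.72 581.09 582.4 ]
[505.53  14.73  56.19] [-3.14  0.   -0.14] tcp u 498.5305389921491 n 85.1287714336102
```

Run:
```python
from h import *
M=np.array([634.5,-3.]);a=-.155;u=np.array([np.cos(a),np.sin(a)])
plan((*(M-100*u),47,a,4))
```

```text
0.0075 -0.0005 0.0023 0.22; 0.0075 -0.0005 0.0023 0.22; 0.0075 -0.0005 0.0023 0.22; 0.0075 -0.0006 0.0023 0.22
```

Call:
apply_moves:
  motion: "0.0075 -0.0005 0.0025 0.22; 0.0075 -0.0005 0.0025 0.22; 0.0075 -0.0005 0.0025 0.22; 0.0075 -0.0005 0.0020 0.22; 0 0 0 0; 0 0 0 0"

```text
time: 11.5
tool_pos: [535.2, 12.4, 46.6]
tcp_rot: [-3.142, 0.001, -0.155]
contact_force: [-0.4, -1.0, -3.1]
grip_width: 15.8
finger_force: 30.0
```

```bash
cat >> h.py <<'E'
def rel(M=np.array([634.5,-3.]),a=-.155):
    o=bot.get_obs();p=o["tool_pos"];u=np.array([np.cos(a),np.sin(a)]);n=np.array([-u[1],u[0]]);f=o["contact_force"]
    print("d %.2f lat %.2f z %.2f rot"%((p[:2]-M)@u,(p[:2]-M)@n,p[2]),np.round(o["tcp_rot"],4),"F u,n,z",f[:2]@u,f[:2]@n,f[2],"M",np.array(o["moment"]),"t",o["time"])
E
python3 - <<'E'
from h import *
rel()
G=[]
for i in range(4):
    c=bot.capture("side")
    for d in bot.cut_out(c,"plug_gauge")[:1]: G.append(pts(c,d["pixels"]))
    rel()
G=np.vstack(G);p=bot.get_obs()["tool_pos"];u=np.array([np.cos(-.155),np.sin(-.155)]);r=(G[:,:2]-p[:2])@u
for lo,hi in((44,84),(40,78)):
    K=G[(r>lo)&(r<hi)&(G[:,2]>50)&(abs((G[:,:2]-p[:2])@[-u[1],u[0]])<16)]
    q,e=cyl(K,12.4,-.14,[590,5,65]);print(len(K),"go plug",q,e,"y@590",(q[1]+np.sin(q[0])*590)/np.cos(q[0]),"exp y",p[1]-.156*(590-p[0]))
E
```

```text
d -100.45 lat -0.11 z 46.60 rot [-3.14  0.   -0.16] F u,n,z -0.25882698429443485 -1.0268016285670631 -3.1193810022849986 M [-0.04  0.21 -0.01] t 11.5
d -100.42 lat -0.13 z 46.77 rot [-3.14  0.   -0.16] F u,n,z 0.5422906224244382 -0.12460380902474166 -3.309199418909765 M [-0.06  0.24 -0.01] t 11.6
d -100.33 lat -0.11 z 46.84 rot [-3.14 -0.   -0.15] F u,n,z 0.09202308141133925 -0.16038584258455205 -2.8919403612061965 M [-0.05  0.22 -0.01] t 11.7
d -100.23 lat -0.10 z 46.84 rot [-3.14 -0.   -0.16] F u,n,z -0.4455799658364756 -0.030129638754162427 -0.9503385256374692 M [-0.05  0.25 -0.01] t 11.8
d -100.21 lat -0.11 z 46.78 rot [-3.14 -0.   -0.16] F u,n,z -0.17273087766973005 0.4088809001408785 -2.5768500428079784 M [-0.05  0.2   0.02] t 11.9
470 go plug [-0.14 83.81 63.3 ] 1.023374484848607 y@590 2.9506052313953517 exp y 3.858930645363378
404 go plug [-0.16 94.53 63.33] 1.0180706752979125 y@590 3.083396850369708 exp y 3.858930645363378
```

Call:
apply_moves:
  motion: "0.005 -0.0005 -0.0003 0; 0.005 0 0 0; 0.003 0 0 0; 0.003 0 0 0; 0.002 0 0 0; 0.002 0 0 0"

```text
time: 12.65
tool_pos: [555.4, 9.7, 47.0]
tcp_rot: [-3.142, 0.0, -0.155]
contact_force: [-0.5, -0.3, -2.8]
grip_width: 16.0
finger_force: 30.0
```

```bash
python3 -c "
from h import *
rel()"
```

```text
d -80.11 lat 0.38 z 46.98 rot [-3.14  0.   -0.16] F u,n,z -0.40480326713473447 -0.3289967165401356 -2.771233939598523 M [-0.06  0.26  0.03] t 12.65
```

Call:
apply_moves:
  motion: "0.0015 0 0 0; 0.0015 0 0 0; 0.0015 0 0 0; 0 0 0 0"

```text
time: 13.15
tool_pos: [559.9, 9.0, 47.0]
tcp_rot: [-3.141, -0.0, -0.155]
contact_force: [-0.2, -0.2, -2.7]
grip_width: 15.8
finger_force: 30.0
```

```bash
python3 -c "
from h import *
rel()"
```

```text
d -75.57 lat 0.38 z 47.01 rot [-3.14 -0.   -0.16] F u,n,z -0.1430090435928931 -0.25214079445029697 -2.673871741254221 M [-0.08  0.26  0.  ] t 13.15
```

Call:
apply_moves:
  motion: "0.002 0 0 0; 0.002 0 0 0; 0.002 0 0 0; 0.002 0 0 0; 0 0 0 0"

```text
time: 13.78
tool_pos: [567.9, 7.8, 47.0]
tcp_rot: [-3.142, -0.0, -0.155]
contact_force: [0.4, 0.2, -2.8]
grip_width: 16.0
finger_force: 30.0
```

```bash
python3 -c "
from h import *
rel()"
```

```text
d -67.49 lat 0.36 z 46.99 rot [-3.14 -0.   -0.16] F u,n,z 0.32393165395036283 0.2892064651143867 -2.8419356924982324 M [-0.06  0.24  0.05] t 13.775
```

Call:
apply_moves:
  motion: "0.002 0 0 0; 0.002 0 0 0; 0.002 0 0 0; 0.002 0 0 0; 0.002 0 0 0; 0.002 0 0 0; 0 0 0 0"

```text
time: 14.65
tool_pos: [579.7, 5.9, 47.0]
tcp_rot: [-3.141, -0.0, -0.155]
contact_force: [-0.1, -0.3, -2.4]
grip_width: 16.0
finger_force: 30.0
```

```bash
python3 -c "
from h import *
rel()"
```

```text
d -55.51 lat 0.37 z 47.01 rot [-3.14 -0.   -0.16] F u,n,z -0.0234911054529746 -0.33832606542766525 -2.374966742423273 M [-0.04  0.22  0.06] t 14.65
```

Call:
apply_moves:
  motion: "0.0015 0 0 0; 0.0015 0 0 0; 0.001 0 0 0; 0.001 0 0 0; 0 0 0 0"

```text
time: 15.28
tool_pos: [584.5, 5.2, 47.0]
tcp_rot: [-3.142, -0.0, -0.155]
contact_force: [0.5, 0.0, -2.3]
grip_width: 16.0
finger_force: 30.0
```

Call:
apply_moves:
  motion: "0.001 0 0 0; 0.001 0 0 0; 0 0 0 0"

```text
time: 15.65
tool_pos: [584.7, 5.2, 46.4]
tcp_rot: [3.142, 0.004, -0.155]
contact_force: [-4.9, -0.3, -2.1]
grip_width: 15.8
finger_force: 30.0
```

Call:
apply_moves:
  motion: "0.0005 0 0 0; 0 0 0 0; 0 0 0 0"

```text
time: 16.02
tool_pos: [584.6, 5.2, 46.3]
tcp_rot: [3.141, 0.005, -0.155]
contact_force: [-7.3, 0.5, -2.1]
grip_width: 15.8
finger_force: 30.0
```

Run:
```python
from h import *
rel()
c=bot.capture("side");cv2.imwrite("pics/in.png",cv2.resize(c["img"][90:160,190:280],(771,600),interpolation=3))
```

```text
d -50.52 lat 0.39 z 46.25 rot [ 3.14  0.01 -0.15] F u,n,z -7.320465031028841 -0.6445887994089584 -2.1416151625717488 M [ 0.1   1.27 -0.05] t 16.025
```

View pics/in.png

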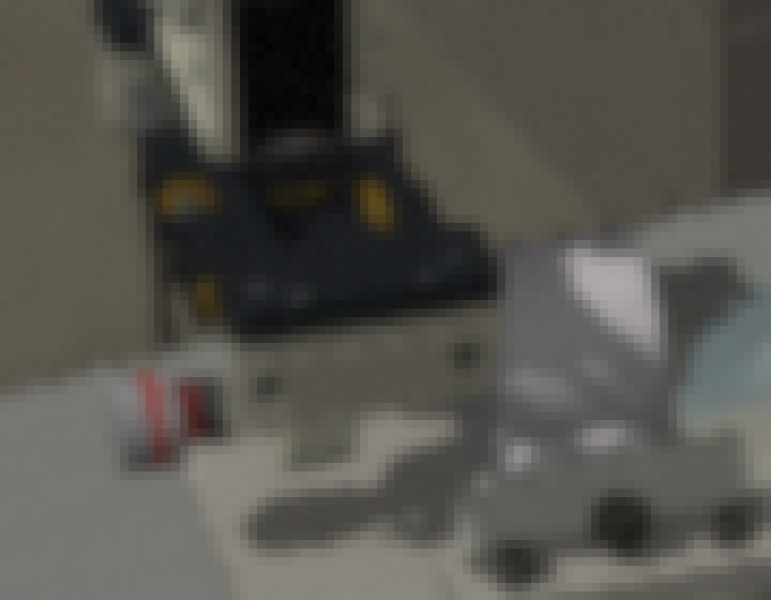

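Call:
apply_moves:
  motion: "-0.003 0 0 0; -0.004 0 0 0; -0.006 0 0 0; -0.008 0 0 0; -0.01 0 0 0; -0.012 0 0 0; -0.02 0 0 0; -0.02 0 0 0"

```text
time: 17.08
tool_pos: [503.8, 17.8, 47.1]
tcp_rot: [-3.141, 0.0, -0.155]
contact_force: [0.0, -0.1, -3.1]
grip_width: 15.8
finger_force: 30.0
```

Call:
apply_moves:
  motion: "-0.005 0 0 0; 0 0 0 -9; 0 0 0 -10; 0 0 0 -10; 0 0 0 -10; 0 0 0 -10; 0 0 0 -10; 0 0 0 -10"

```text
time: 18.08
tool_pos: [500.7, 18.3, 47.2]
tcp_rot: [3.141, -0.001, 1.055]
contact_force: [0.3, -0.4, -2.0]
grip_width: 15.9
finger_force: 30.0
```

Call:
apply_moves:
  motion: "0 0 0 -10; 0 0 0 -10; 0 0 0 -10; 0 0 0 -10; 0 0 0 -10; 0 0 0 -10; 0 0 0 -10; 0 0 0 -10"

```text
time: 19.08
tool_pos: [500.7, 18.3, 47.2]
tcp_rot: [3.141, 0.001, 2.451]
contact_force: [0.9, -0.4, -2.6]
grip_width: 16.0
finger_force: 30.0
```

Call:
apply_moves:
  motion: "0 0 0 -10; 0 0 0 -10; 0 0 0 -10; 0 0 0 -1; 0 0 0 0; 0 0 0 0"

```text
time: 19.82
tool_pos: [500.1, 18.4, 47.1]
tcp_rot: [3.141, 0.0, 2.985]
contact_force: [0.3, -0.3, -2.9]
grip_width: 15.9
finger_force: 30.0
```

Run:
```python
from h import *
rel()
c=bot.capture("side");cv2.imwrite("pics/rev.png",cv2.resize(c["img"][90:170,180:280],(750,600),interpolation=3))
G=[]
for i in range(4):
    c=bot.capture("side")
    for d in bot.cut_out(c,"plug_gauge")[:1]: G.append(pts(c,d["pixels"]))
rel()
if G:
    G=np.vstack(G);p=bot.get_obs()["tool_pos"];u=np.array([np.cos(-.155),np.sin(-.155)]);n=np.array([-u[1],u[0]]);r=(G[:,:2]-p[:2])@u;l=(G[:,:2]-p[:2])@n
    for lo,hi,R in((44,62,14.5),(-80,-44,12.4)):
        K=G[(r>lo)&(r<hi)&(G[:,2]>50)&(abs(l)<16)];print(lo,len(K))
        if len(K)>30:
            print(np.percentile((K[:,:2]-p[:2])@u,[2,98]));x=p[0]+(lo+hi)/2
            q,e=cyl(K,R,-.155,[x,p[1]-.156*(x-p[0]),65]);print(q,e,"lat vs tcp",((q[1]+np.sin(q[0])*x)/np.cos(q[0]))-(p[1]-.156*(x-p[0])))
```

```text
d -136.05 lat 0.38 z 47.06 rot [3.14 0.   2.98] F u,n,z 0.30626691014637986 -0.22045921025222553 -2.948207937855053 M [-0.02 -0.02 -0.04] t 19.825
d -136.19 lat 0.38 z 47.00 rot [ 3.14 -0.    2.99] F u,n,z -0.8008301698093507 -0.2940238214065736 -2.169774377725644 M [-0.   -0.06 -0.  ] t 20.275
44 88
[44.26 55.14]
[ 0.01  5.24 64.96] 0.8000988511021729 lat vs tcp 0.3438986437931675
-80 597
[-79.44 -45.21]
[-0.15 91.41 63.48] 0.9393299832856066 lat vs tcp -0.04441079710870355
```

View pics/rev.png

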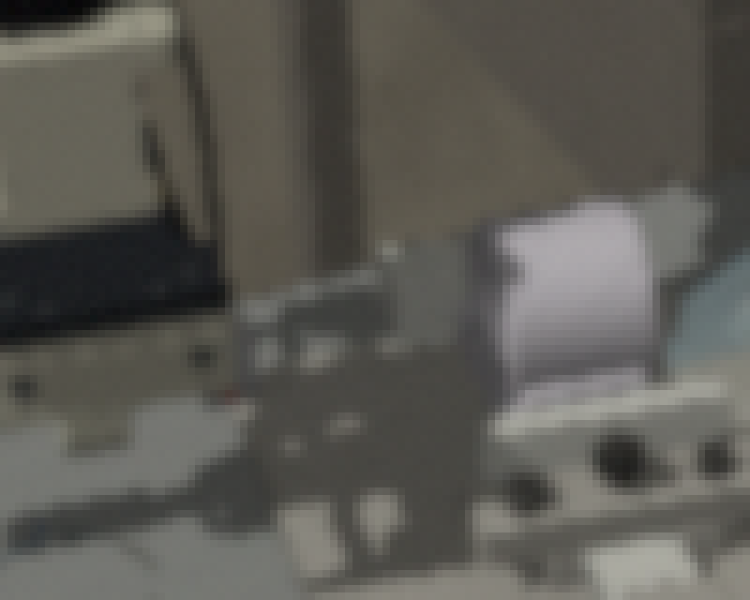

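Call:
apply_moves:
  motion: "-0.015 0 0 0; -0.016 0 0 0; -0.016 0 0 0; -0.012 0 0 0; -0.005 0 0 0; -0.003 0 0 0; 0 0 0 0"

```text
time: 21.15
tool_pos: [566.0, 8.1, 47.0]
tcp_rot: [3.141, -0.0, 2.986]
contact_force: [-0.2, 0.4, -2.7]
grip_width: 15.6
finger_force: 30.0
```

```bash
python3 -c "
from h import *
rel()"
```

```text
d -69.41 lat 0.39 z 46.95 rot [ 3.14 -0.    2.99] F u,n,z -0.21428014963759376 0.3650840821850154 -2.698431835894146 M [-0.02 -0.03 -0.01] t 21.15
```

Call:
apply_moves:
  motion: "-0.002 0 0 0; -0.002 0 0 0; -0.001 0 0 0; -0.001 0 0 0; 0 0 0 0"

```text
time: 21.78
tool_pos: [572.2, 7.1, 47.0]
tcp_rot: [3.141, 0.0, 2.987]
contact_force: [-0.0, -0.4, -2.6]
grip_width: 15.8
finger_force: 30.0
```

Call:
apply_moves:
  motion: "-0.001 0 0 0; -0.001 0 0 0; 0 0 0 0"

```text
time: 22.15
tool_pos: [574.2, 6.8, 47.0]
tcp_rot: [3.142, 0.0, 2.986]
contact_force: [-0.1, -0.7, -2.9]
grip_width: 15.5
finger_force: 30.0
```

Call:
apply_moves:
  motion: "-0.001 0 0 0; -0.001 0 0 0; 0 0 0 0"

```text
time: 22.52
tool_pos: [576.2, 6.5, 47.0]
tcp_rot: [3.141, 0.0, 2.986]
contact_force: [1.4, 0.3, -2.5]
grip_width: 16.1
finger_force: 30.0
```

Call:
apply_moves:
  motion: "-0.001 0 0 0; -0.0005 0 0 0; 0 0 0 0"

```text
time: 22.9
tool_pos: [577.6, 6.3, 47.0]
tcp_rot: [3.142, -0.0, 2.986]
contact_force: [-0.3, 0.4, -2.3]
grip_width: 15.8
finger_force: 30.0
```

Call:
apply_moves:
  motion: "-0.001 0 0 0; -0.0005 0 0 0; 0 0 0 0"

```text
time: 23.28
tool_pos: [579.1, 6.0, 47.0]
tcp_rot: [3.141, 0.0, 2.986]
contact_force: [0.8, -0.6, -1.7]
grip_width: 15.9
finger_force: 30.0
```

Call:
apply_moves:
  motion: "-0.001 0 0 0; -0.0005 0 0 0; 0 0 0 0"

```text
time: 23.65
tool_pos: [580.6, 5.8, 47.0]
tcp_rot: [3.142, 0.0, 2.986]
contact_force: [0.4, 0.2, -2.3]
grip_width: 16.1
finger_force: 30.0
```

Call:
apply_moves:
  motion: "-0.001 0 0 0; -0.0005 0 0 0; 0 0 0 0"

```text
time: 24.02
tool_pos: [581.1, 5.8, 46.7]
tcp_rot: [3.141, -0.002, 2.987]
contact_force: [-4.2, 1.3, -2.1]
grip_width: 15.7
finger_force: 30.0
```

Call:
apply_moves:
  motion: "-0.001 0 0 0; -0.0005 0 0 0; 0 0 0 0"

```text
time: 24.4
tool_pos: [581.2, 5.9, 46.4]
tcp_rot: [3.142, -0.005, 2.987]
contact_force: [-7.9, 1.0, 0.7]
grip_width: 16.1
finger_force: 30.0
```

Run:
```python
from h import *
rel()
c=bot.capture("side");cv2.imwrite("pics/nogo.png",cv2.resize(c["img"][90:160,190:280],(771,600),interpolation=3))
```

```text
d -54.03 lat 0.53 z 46.38 rot [ 3.14 -0.01  2.99] F u,n,z -8.00966833092529 -0.19034908651447968 0.6693441502381476 M [ 0.24  1.24 -0.05] t 24.4
```

View pics/nogo.png

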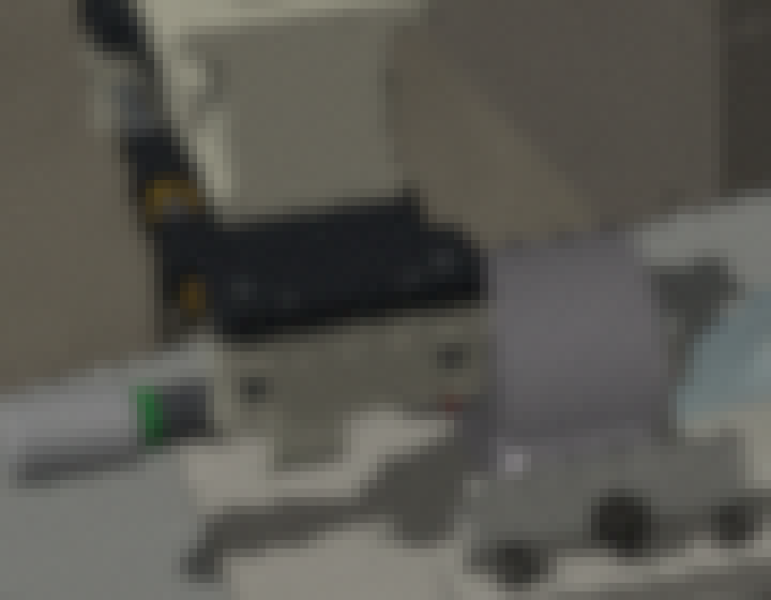

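The no-go plug bears on the mouth face and goes no further, while the go end with its green ring (150,415) points back at the robot. I ease to about 5 N and hold for a second.

Call:
apply_moves:
  motion: "0.0008 0 0 0; 0 0 0 0; 0 0 0 0; 0 0 0 0; 0 0 0 0; 0 0 0 0; 0 0 0 0; 0 0 0 0"

```text
time: 25.45
tool_pos: [581.2, 5.9, 46.6]
tcp_rot: [3.141, -0.003, 2.987]
contact_force: [-5.5, 1.9, -0.7]
grip_width: 15.8
finger_force: 30.0
```

Call:
apply_moves:
  motion: "0 0 0 0; 0 0 0 0; 0 0 0 0; 0 0 0 0"

```text
time: 25.95
tool_pos: [581.2, 5.9, 46.6]
tcp_rot: [3.141, -0.003, 2.987]
contact_force: [-6.9, 2.3, -0.3]
grip_width: 15.6
finger_force: 30.0
```

Call:
apply_moves:
  motion: "0.004 0 0 0; 0.015 0 0 0; 0.03 0 0 0; 0.025 0 -0.01 0; 0 0 -0.03 0; 0 0 -0.03 0; 0 0 0 0"

```text
time: 26.82
tool_pos: [511.8, 16.6, 119.3]
tcp_rot: [3.141, 0.007, 2.986]
contact_force: [0.8, 0.7, -3.4]
grip_width: 15.9
finger_force: 30.0
```

Run:
```python
from h import *
plan((506.2,-321.1,112,1.05,12))
```

```text
-0.0039 -0.0279 0.0006 9.25; -0.0083 -0.0269 0.0006 9.25; -0.0125 -0.0252 0.0006 9.25; -0.0164 -0.0229 0.0006 9.25; -0.0199 -0.0199 0.0006 9.25; -0.0228 -0.0165 0.0006 9.25; -0.0252 -0.0126 0.0006 9.25; -0.0269 -0.0084 0.0006 9.25
-0.0279 -0.0040 0.0006 9.25; -0.0281 0.0006 0.0006 9.25; -0.0277 0.0051 0.0006 9.25; -0.0265 0.0095 0.0006 9.25
```

Call:
apply_moves:
  motion: "-0.004 -0.028 0 9.25; -0.0085 -0.027 0 9.25; -0.0125 -0.025 0 9.25; -0.0165 -0.023 0 9.25; -0.020 -0.020 0 9.25; -0.023 -0.0165 0 9.25; -0.025 -0.0125 0 9.25; -0.027 -0.0085 0 9.25"

```text
time: 27.82
tool_pos: [505.8, -209.6, 115.5]
tcp_rot: [-3.141, -0.001, 1.689]
contact_force: [0.6, 0.2, -3.7]
grip_width: 15.8
finger_force: 30.0
```

Call:
apply_moves:
  motion: "-0.028 -0.004 0 9.25; -0.028 0.0005 0 9.25; -0.0275 0.005 0 9.25; -0.0265 0.0095 0 9.25; 0 0 0 0; 0 0 0 0; 0 0 0 0"

```text
time: 28.7
tool_pos: [504.1, -320.2, 116.5]
tcp_rot: [-3.141, -0.0, 1.051]
contact_force: [-0.7, -0.2, -2.7]
grip_width: 15.6
finger_force: 30.0
```

Run:
```python
from h import *
o=bot.get_obs();print(o["tool_pos"],o["tcp_rot"])
plan((506.2,-321.1,60,1.05,3),(506.2,-321.1,35,1.05,3))
```

```text
[ 504.11 -320.17  116.48] [-3.14 -0.    1.05]
0.0001 0.0008 0.0188 0.02; 0.0001 0.0008 0.0188 0.02; 0.0001 0.0008 0.0188 0.02; -0.0000 -0.0000 0.0083 -0.00; -0.0000 -0.0000 0.0083 -0.00; -0.0000 -0.0000 0.0083 -0.00
```

Call:
apply_moves:
  motion: "0 0.001 0.019 0; 0 0.0008 0.019 0; 0 0.0005 0.019 0; 0 0 0.009 0; 0 0 0.008 0; 0 0 0.005 0; 0 0 0 0; 0 0 0 0"

```text
time: 29.7
tool_pos: [506.4, -322.5, 38.5]
tcp_rot: [3.141, 0.0, 1.049]
contact_force: [-0.6, -0.2, -2.7]
grip_width: 16.1
finger_force: 30.0
```

Run:
```python
from h import *
o=bot.get_obs();print(o["tool_pos"],o["tcp_rot"],o["contact_force"],o["time"])
plan((506.2,-321.1,29,1.05,4))
```

```text
[ 506.39 -322.5    38.47] [3.14 0.   1.05] [-0.59 -0.19 -2.74] 29.7
0.0003 -0.0002 0.0024 -0.01; 0.0003 -0.0002 0.0024 -0.01; 0.0003 -0.0002 0.0024 -0.01; 0.0003 -0.0002 0.0024 -0.01
```

Call:
apply_moves:
  motion: "0.0006 -0.0004 0.0025 0; 0.0006 -0.0004 0.0025 0; 0 0 0.002 0; 0 0 0.0015 0; 0 0 0 0"

```text
time: 30.32
tool_pos: [506.0, -320.8, 29.3]
tcp_rot: [-3.141, -0.0, 1.049]
contact_force: [-0.3, 1.0, -1.4]
grip_width: 15.8
finger_force: 30.0
```

Call:
apply_moves:
  motion: "0 0 0.0005 0; 0 0 0.0005 0; 0 0 0 0"

```text
time: 30.7
tool_pos: [506.3, -321.0, 28.7]
tcp_rot: [3.141, -0.0, 1.049]
contact_force: [1.0, 0.7, -2.2]
grip_width: 15.5
finger_force: 30.0
```

Call:
apply_moves:
  motion: "0 0 0.0005 0; 0 0 0.0005 0; 0 0 0 0"

```text
time: 31.08
tool_pos: [506.5, -321.2, 28.4]
tcp_rot: [3.14, 0.0, 1.049]
contact_force: [-0.3, -0.3, 4.1]
grip_width: 15.9
finger_force: 30.0
```

Call:
apply_moves:
  motion: "0 0 0 0; 0 0 0 0; 0 0 0 0; 0 0 0 0; 0 0 0 0; 0 0 0 0; 0 0 0 0; 0 0 0 0"
  fingers: 1

```text
time: 32.08
tool_pos: [506.1, -320.8, 27.5]
tcp_rot: [3.142, -0.0, 1.049]
contact_force: [-0.2, -0.3, 0.2]
grip_width: 89.9
finger_force: 0.0
```

Call:
apply_moves:
  motion: "0 0 -0.01 0; 0 0 -0.025 0; 0 0 -0.03 0; 0 0 -0.03 0; 0 0 -0.02 0; 0 0 0 0; 0 0 0 0"

```text
time: 32.95
tool_pos: [505.7, -320.5, 141.9]
tcp_rot: [-3.141, -0.0, 1.049]
contact_force: [0.9, -0.4, -0.4]
grip_width: 92.1
finger_force: 0.0
```

Run:
```python
from h import *
o=bot.get_obs();print(o["tool_pos"],o["contact_force"],o["grip_width"])
gauge("side")
c=bot.capture("side");cv2.imwrite("pics/end.png",cv2.resize(c["img"][130:290,170:370],(750,600),interpolation=3))
```

```text
[ 505.67 -320.53  141.87] [ 0.93 -0.41 -0.38] 92.11549047515221
side yaw 1.0438092 ends [-81.69 -80.35  52.59  55.84] n -599.6775044553065
green 14 x 18.46013939547361
red 3 x -69.39161700973078
handle fit [   1.05 -598.63   45.91] 0.49555493180775656 origin [ 504.13 -323.89] z 45.91377074581343
```

View pics/end.png

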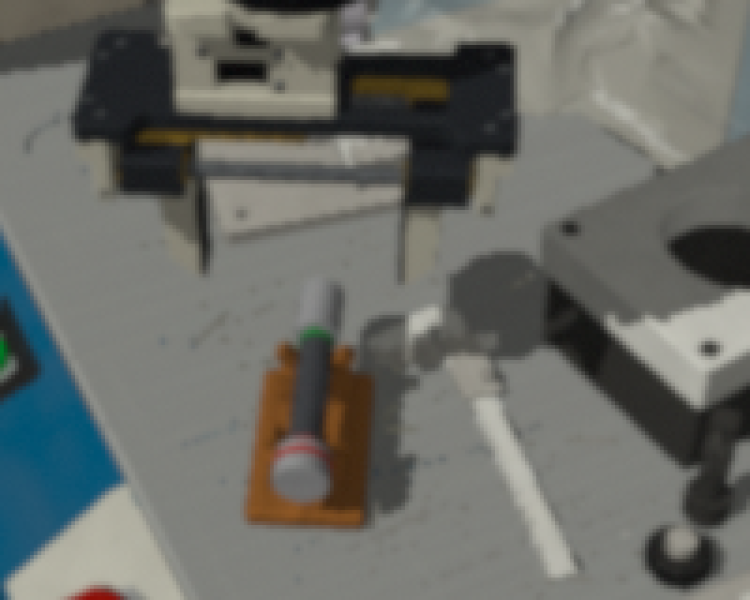

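The gauge lies in its rest as it did at the start (green ring 315,333, no-go face 302,475). The caliper, stud and knob are undisturbed and the gripper is clear.

```bash
python3 -c "
from plant import bot
print(bot.close_job())"
```

```text
the job is handed in; nothing more can be done
None
```

The bore passes: the go end reached the bottom at about 7 N, the no-go end was refused at the mouth at 5–8 N for over a second, and the gauge is back in its rest, with the job handed in at about 33 s.

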